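Hang the polished hoop on the J-hook

TASK

The brass hoop standing in the polishing cradle is finished: push the free (red) end of the hold-down bar aside, all the way to its stop and leave it there, then lift the hoop out by its rim and hang it on the J-hook stand, so that it hangs freely and still in the bend of the hook. Do not drop the hoop or set it down on the bench, and leave the jar, the handpiece and the brush where they are.

Things in the scene. Friction and masses are not known exactly. Their poses are not given: they have to be found in the camera images.
- hoop_center (a point): Centre of the loose brass hoop (126 to 252 g): outer diameter 150, inner 130, rim 10 mm deep and 10 mm wide, sides flat. Own x = the hoop's axis. It starts upright in the cradle, axis level along the cradle's x, centre 98 mm and top of rim 173 mm above the work surface; it lifts straight up. Grip it beside its top: the part of the rim that goes on the hook must be free of fingers.
- cradle: Wooden polishing cradle, fixed; origin on its underside below the hoop's centre, 2 mm above the work surface; z up, x along the hoop's axis, y in the hoop's plane. Base x -55 to +105, y +-65, 15 mm thick. The hoop's foot stands in a slot 14 mm wide between two cheeks 60 mm high, 120 mm long, 9 mm thick. At x = +70, y = 0 stands the bar's post, 20 mm thick.
- hold_bar (a joint): Angle (rad) of the hold-down bar about its upright pin. At 0 it points along the cradle's -x, 5 mm above the hoop's top; it grows counter-clockwise seen from above (free end towards the cradle's -y) to the stop at 1.20, where it no longer covers the hoop. Starts at 0 to 0.25, turns against slight friction (under 1 N at the free end), stays where it is left.
- bar_pin (a point): On the pin's axis at half the bar's height (185 mm above the work surface), 70 mm along the cradle's +x from its origin; axes as the cradle's. The bar reaches 155 mm from it, is 16 mm wide and spans heights 178 to 192 mm. A 14 mm cap over the pin rises 8 mm above the bar; a red stop peg 11 mm thick stands about 37 mm from the pin.
- bar_end (a point): Point on the bar's centre line at half its height, 10 mm inside the tip of the red free end, 145 mm from the pin.
- hook_stand: J-hook stand, fixed; origin on its underside at the centre of its round foot (110 mm diameter, 14 mm high), 2 mm above the work surface; z up. A 14 mm post rises to 262 mm above the origin; from its top the hook, round bar 8 mm thick, reaches along the stand's -x and turns up at its end. The hoop goes on from the -x side, its plane square to the stand's x, over the tip and down.
- hook_seat (a point): Upper surface of the hook's bar at its lowest point, the bend in which the hoop's rim is to hang: 55 mm from the post's axis along the stand's -x, 252 mm above the work surface. Axes as the stand's. The hoop's centre hangs about 65 mm below this point.
- hook_tip (a point): Top of the hook's upturned end: 33 mm from the seat along the stand's -x and 26 mm above it.
- jar: Amber jar of polishing compound with white cap, 56 mm diameter, 50 mm high, loose; origin at its underside. Leave alone.
- handpiece: Polishing handpiece of aluminium with black end, 150 mm long, lying along its x axis on a black rubber rest, 31 mm high, loose; origin at the underside of the rest. Leave alone.
- brush: Small bench brush lying flat along its x axis, loose; origin at its underside. Leave alone.
Things that resemble listed ones, but are neither listed nor needed, are in the scene too. What is shaped like the cradle but green is not meant.

How it is judged:
By the outcome, as a careful person would: the job done as asked, in the order asked, and still so for the second after the job is handed in, with the robot touching nothing.
It also fails if it takes over 64 s, if anything falls off the work surface, if the arm or the gripper's body presses on something with over 40 N, if the wrist force passes 120 N, or if a joint passes its speed limit or range.

ROBOT

A 6-joint arm with a two-finger parallel gripper is mounted at the origin on the work surface. World frame = base frame: x ahead of the robot, y to its left, z up, the work surface at z = 0. Lengths are in m, angles in degrees, forces in N, time in s.
With the tool pointing down it reaches from about 0.35 to 0.875 m from the base axis. Payload 4.2 kg.
Tool frame: the origin (TCP) lies at the very end of the fingers, on their centre line; the grasp point (between the pads) lies 19 mm behind it; z points along the fingers, y is the line along which they close (so a half turn about z gives the same grasp; the last joint's range is limited). The gripper opens to 87 mm and grips with 3 to 60 N. Pads are 19 mm wide; open, the fingers measure 117 mm over their backs; the gripper's body (75 mm by 190 mm) begins 51 mm behind the grasp point.
Start: joints at [-54.053, 22.042, 0.453, 0, -68.411, -14.817], TCP at [0.225, -0.583, 0.223] pointing down, gripper open.
Joint ranges: [-179.83, 179.83], [-69.29, 118.12], [-61.27, 80.66], [-181.25, 117.63], [-171.15, -9.14], [-177.46, 177.46]. Speed limits (degrees/s): [159.86, 159.86, 180, 180, 180, 180].

INTERFACE

Orientations are given as a 3x3 rotation matrix whose columns are the frame's x, y, z axes.
In Python, from station import sense, cams, r gives the robot as it stands. The module is installed in compiled form; this text tells all that it offers.
- The arm moves only by the tool step_arm, never from a script. Its argument "targets" is text: rows parted by semicolons, each of 4 numbers parted by spaces: the shift along the tool's x, y, z in cm, then the turn about the tool's z in degrees. In form: x y z turn; .... A call has 1 to 12 rows; each row shifts and turns the commanded pose from where the row before left it, along the tool's axes as they then stand; what a row does not reach is not made up. A row lasts 1/12 s, in which the tool goes at most 41.7 mm and 7.16 degrees, less where a joint would pass 70% of its speed; a pose out of reach is approached as far as the arm can. A call with a gripper value outside its range is refused whole. "claw" is the finger opening in cm, from 0 to 8.7, set as the call begins (left out, the last holds). The fingers move at their own pace and stop on an object; the grip force is fixed at half the most. Time passes only in rows, so rows that do not move let the fingers close. It gives the time, the measured TCP pose, the force, the opening and the grip force at its end, in the units of the state.
- sense(): the state, without advancing time (a new reading comes with each control period).
- cams.capture(name): name is "scene" or "top" or "wrist"; returns a dict with "frame" (400x640x3 uint8, blue, green, red), "vertical_fov" (degrees; the focal length in pixels is half the picture's height over the tangent of half this angle, whatever the lens; pixels are square), "cx", "cy" (the principal point, pixels), "dist_coeffs" ([k1, k2, p1, p2, k3] as OpenCV has them; the pictures are not rectified), "eye" and "rotation" of the camera in the world; the wrist camera has in their place "tool_from_camera" (4x4, takes a point from camera to tool coordinates, whose origin is the TCP and whose axes are the flange's). Camera axes: x right, y down, z forward; pixel columns grow to the right and rows downward; lengths in m; the calibration is good to about 2 mm. A picture is of the moment at which its call begins: read the wrist's pose just before it. There is no depth.
- r.finish_job(): hands the job in; it is judged then, once.
The state is a dict: "time_s": time; "joints": joint angles; "joint_velocities": joint speeds; "effort": joint torques, N m; "tcp_pos": TCP position; "ee_rot": TCP orientation; "wrist_force": force on the tool from outside, world axes, zero at the start; "moment": the same for the moment, N m; "gripper_width": opening from 0.0 (shut) to 1.0 (fully open); "gripper_force": force on a finger pad.
Only numpy, scipy, OpenCV 4.12 (cv2) and the standard library are available. Lean on these libraries where they do the work, as an engineer would, in place of code of your own. Each camera call takes 0.05 s, during which the arm holds its last target. There are 200 camera calls.

## Working session

There is one attempt and no reset: what is moved stays moved. The work goes in short steps, Python scripts to look and compute and a tool call to move; the robot and the scene stay as the last step left them, time stands still between calls to the robot, and variables do not carry over. Pictures are saved under pics/ and viewed, at most 10 in all, crops included, and the job is handed in when it is done.

Besides the shell and the picture viewer there is one more tool, called after ">>>" by a JSON object that holds its "method" and its "body", one argument or row to a line. step_arm: Moves the arm, as the interface text tells. Its arguments: {"type":"object","properties":{"targets":{"type":"string"},"claw":{"type":"number"}},"required":["targets"]}

```bash
mkdir -p pics
python3 - <<'E'
from station import sense,cams,r
import cv2,pickle,numpy as np
s=sense();print(s)
d={}
for n in("scene","top"):
    c=cams.capture(n);d[n]=c;cv2.imwrite(f"pics/{n}0.png",c["frame"])
    print(n,{k:v for k,v in c.items() if k!="frame"})
pickle.dump(d,open("d0.pkl","wb"))
E
```

```text
{'time_s': 0.0, 'joints': array([-5.40514033e+01,  2.20916880e+01,  3.77636055e-01, -2.95032843e-02,
       -6.84113750e+01, -1.48186105e+01]), 'joint_velocities': array([ 0.03532456,  0.00895326,  0.06169256, -0.06756166, -0.04200591,
        0.00392125]), 'effort': array([-9.86023078e-04, -3.90658414e+01,  1.87407249e+01,  4.21989441e+00,
        1.09857885e-02, -1.84609767e-04]), 'tcp_pos': array([ 0.22511535, -0.58238423,  0.22143388]), 'ee_rot': array([[-9.32833427e-01, -3.60306804e-01, -8.97496067e-04],
       [-3.60307908e-01,  9.32831172e-01,  2.05323323e-03],
       [ 9.74184058e-05,  2.23869952e-03, -9.99997489e-01]]), 'wrist_force': array([-0.41600827,  0.15033029, -1.22967313]), 'moment': array([ 0.01989449, -0.00399903, -0.01428211]), 'gripper_force': 0.0, 'gripper_width': 1.0037202206115114}
scene {'vertical_fov': 47.51516571672366, 'cx': 316.65788230788223, 'cy': 191.11834292367337, 'dist_coeffs': array([0.02714213, 0.        , 0.        , 0.        , 0.        ]), 'eye': array([ 1.22490611, -0.09312305,  1.04540811]), 'rotation': array([[ 0.21091707,  0.77112921, -0.60072767],
       [ 0.9774387 , -0.15927536,  0.13872613],
       [ 0.01129466, -0.61643418, -0.78732543]])}
top {'vertical_fov': 44.41858589743565, 'cx': 318.1627666458532, 'cy': 204.64798670986713, 'dist_coeffs': array([0.04124, 0.     , 0.     , 0.     , 0.     ]), 'eye': array([0.48607629, 0.06203689, 1.48071311]), 'rotation': array([[-0.02575746, -0.99701148,  0.07283314],
       [-0.9996591 ,  0.02537756, -0.00613678],
       [ 0.00427011, -0.07296638, -0.99732526]])}
```

View pics/scene0.png

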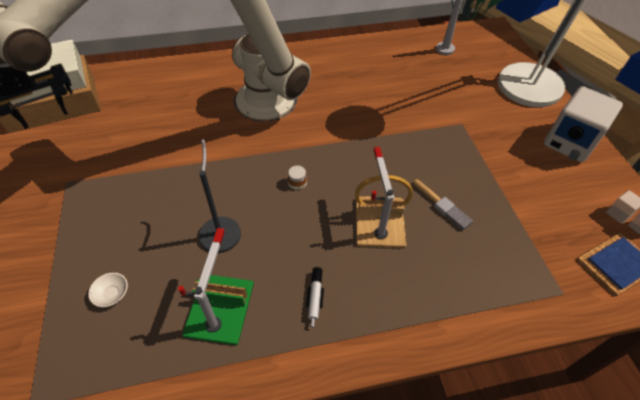

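View pics/top0.png

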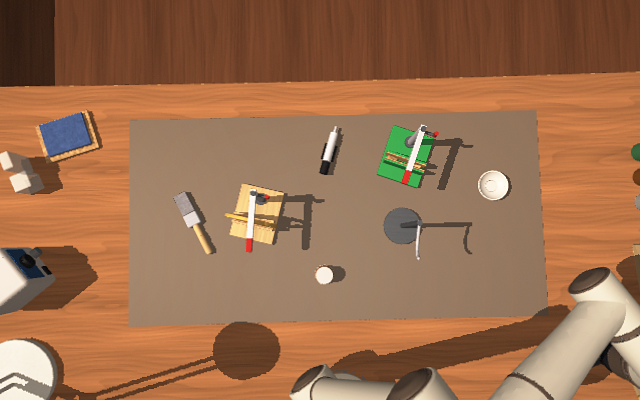

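The two cradle-like things are the wooden one (scene 381,220; top 257,214), which holds the hoop, and the green one (scene 218,308; top 405,155), which is the decoy. The wooden one is meant. The hook stand's foot is at top (402,226), with its hook pointing to (419,257). I'll confirm with enlarged crops.

Run:
```python
import cv2,pickle,numpy as np
d=pickle.load(open("d0.pkl","rb"))
def crop(n,x,y,w,h,k):
    return cv2.resize(d[n]["frame"][y:y+h,x:x+w],None,fx=k,fy=k,interpolation=cv2.INTER_CUBIC)
a=crop("top",215,175,80,75,5);b=crop("top",375,195,80,75,5)
c=crop("scene",340,140,80,75*1+40,5)
e=crop("scene",180,135,80,115,5)
cv2.imwrite("pics/ctop.png",np.hstack([a,b]));cv2.imwrite("pics/cscene.png",np.hstack([c,e]))
```

```text
(no output)
```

View pics/ctop.png

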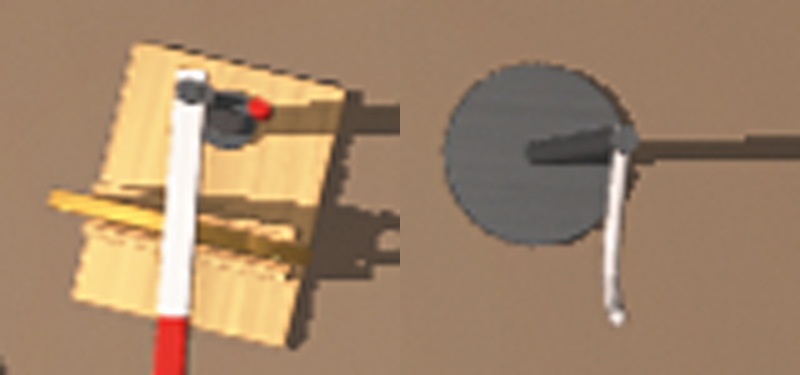

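View pics/cscene.png

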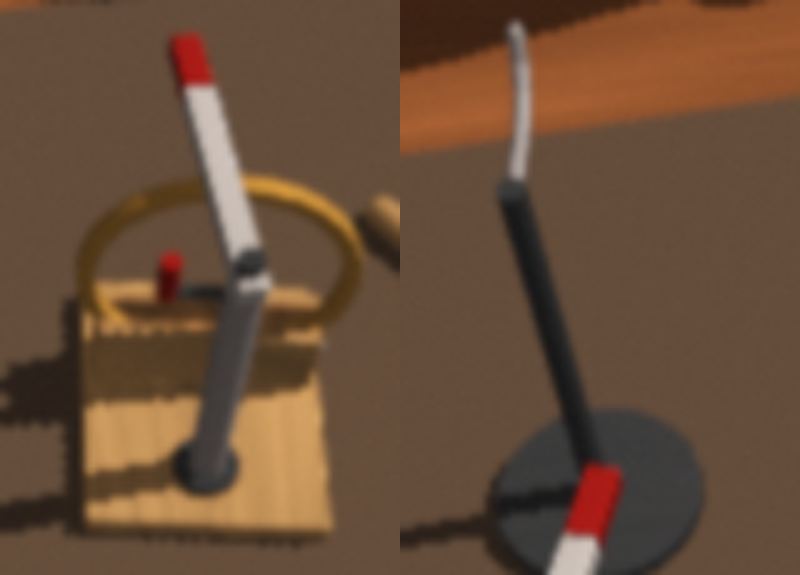

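The top crop shows the wooden cradle's base corners at (138,42), (343,90), (292,347) and (74,298), the pin cap at (192,90), and the hoop's ends at (50,200) and (305,258). The stand's foot is centred at (537,153), its post top at (625,137) and its hook tip at (617,318). The scene crop confirms this cradle is wood with the brass hoop; the pin cap is at (247,258), the red tip at (187,38), the hook tip at (516,25) and the post top at (513,188). Next I'll fit the poses.

```bash
cat > g.py <<'E'
import cv2,pickle,numpy as np
from scipy.optimize import least_squares
def proj(c,P):
    P=np.atleast_2d(P);R=c["rotation"].T;f=200/np.tan(np.radians(c["vertical_fov"])/2)
    K=np.array([[f,0,c["cx"]],[0,f,c["cy"]],[0,0,1.]])
    return cv2.projectPoints(P.astype(float),cv2.Rodrigues(R)[0],-R@c["eye"],K,c["dist_coeffs"])[0][:,0]
def W(p,L):
    x,y,a=p;L=np.atleast_2d(L);c,s=np.cos(a),np.sin(a)
    return np.c_[x+c*L[:,0]-s*L[:,1],y+s*L[:,0]+c*L[:,1],L[:,2]+.002]
E
python3 - <<'E'
from g import *
d=pickle.load(open("d0.pkl","rb"))
px=lambda u,ox,oy:(np.array(u,float)+.5)/5-.5+[ox,oy]
T=lambda u:px(u,215,175); T2=lambda u:px(u,215-0+160-80,195) # right half starts at u=400 -> 375
S=lambda u:px(u,340,140); S2=lambda u:px(u,180-80,135)
cr=[("top",T((138,42)),(.105,.065,.015)),("top",T((343,90)),(.105,-.065,.015)),("top",T((292,345)),(-.055,-.065,.015)),("top",T((74,298)),(-.055,.065,.015)),
("top",T((192,90)),(.07,0,.198)),("scene",S((247,258)),(.07,0,.198)),
("top",T((50,200)),(0,.075,.096)),("top",T((308,256)),(0,-.075,.096)),
("scene",S((85,522)),(.105,-.065,.013)),("scene",S((332,528)),(.105,.065,.013)),
("scene",S((79,265)),(0,-.075,.096)),("scene",S((363,262)),(0,.075,.096))]
st=[("top",T2((537,153)),(0,0,.014)),("top",T2((625,137)),(0,0,.262)),("top",T2((617,318)),(-.088,0,.275)),
("scene",S2((600,490)),(0,0,.014)),("scene",S2((513,188)),(0,0,.262)),("scene",S2((516,25)),(-.088,0,.275))]
def fit(o,p0):
    fun=lambda p:np.concatenate([proj(d[n],W(p,L))[0]-u for n,u,L in o])
    r=least_squares(fun,p0,loss="soft_l1");print(r.x[:2],np.degrees(r.x[2]));print(np.round(fun(r.x).reshape(-1,2),1).tolist());return r.x
pc=fit(cr,[.6,.3,0]);ps=fit(st,[.5,-.1,0])
# bar
o=[("top",np.array([249.5,249.5])),("scene",S((187,38)))]
def fb(a):
    L=np.array([.07-.155*np.cos(a[0]),-.155*np.sin(a[0]),.190]);return np.concatenate([proj(d[n],W(pc,L))[0]-u for n,u in o])
r=least_squares(fb,[.1]);print("bar",r.x,r.fun)
pickle.dump((pc,ps,r.x[0]),open("p.pkl","wb"))
for n,L in dict(hoop=(0,0,.096),pin=(.07,0,.183),end=(.07-.145*np.cos(r.x[0]),-.145*np.sin(r.x[0]),.183),stop=(.07-.145*np.cos(1.2),-.145*np.sin(1.2),.183)).items():print(n,W(pc,L))
print("seat",W(ps,(-.055,0,.250)))
E
```

```text
[0.54712725 0.24350842] -14.193105275465593
[[-0.5, -0.3], [0.7, -0.4], [-1.2, 0.8], [-0.2, 0.6], [-0.8, 0.3], [1.2, -0.1], [0.6, 0.0], [0.9, 0.5], [0.1, -0.2], [0.1, 0.4], [-0.7, 0.5], [-0.6, 3.0]]
[ 0.52441957 -0.19576577] -6.236639200694
[[0.0, 0.2], [-0.1, 0.4], [0.2, -0.1], [-0.0, -0.1], [0.0, 0.2], [0.2, 0.6]]
bar [0.16474449] [-0.92399669  2.5765716  -0.87508339 -1.00246633]
hoop [[0.54712725 0.24350842 0.098     ]]
pin [[0.61499049 0.22634507 0.185     ]]
end [[0.47048931 0.23836219 0.185     ]]
stop [[0.530916   0.10820752 0.185     ]]
seat [[ 0.46974508 -0.18979084  0.252     ]]
```

>>> {"method": "step_arm", "body": {
  "targets": "0 0 -1.8 -6.84;0 0 -1.8 -6.84;0 0 -1.8 -6.84;0 0 -1.8 -6.84;0 0 -1.8 -6.84;0 0 -1.8 -6.84;0 0 -1.8 -6.84;0 0 -1.8 -6.84",
  "claw": 0
}}

```text
time_s: 0.77
tcp_pos: [0.2252, -0.5826, 0.3668]
ee_rot: [[-0.239, -0.971, -0.0], [-0.971, 0.239, 0.001], [-0.001, 0.001, -1.0]]
wrist_force: [-0.2, -0.2, -0.4]
gripper_width: 0.48
gripper_force: 0.0
```

>>> {"method": "step_arm", "body": {
  "targets": "-3.75 -0.17 0 0;-3.75 -0.17 0 0;-3.75 -0.17 0 0;-3.75 -0.17 0 0;-3.75 -0.17 0 0;-3.75 -0.17 0 0;-3.75 -0.17 0 0;-3.75 -0.17 0 0;-3.75 -0.17 0 0;-3.75 -0.17 0 0;-3.75 -0.17 0 0;-3.75 -0.17 0 0"
}}

```text
time_s: 1.77
tcp_pos: [0.3548, -0.1498, 0.3664]
ee_rot: [[-0.245, -0.97, 0.0], [-0.97, 0.245, 0.0], [-0.0, -0.0, -1.0]]
wrist_force: [1.0, -0.5, 0.5]
gripper_width: 0.005
gripper_force: 0.0
```

>>> {"method": "step_arm", "body": {
  "targets": "-3.75 -0.17 0 0;-3.75 -0.17 0 0;-3.75 -0.17 0 0;-3.75 -0.17 0 0;-3.75 -0.17 0 0;-3.75 -0.17 0 0;-3.75 -0.17 0 0;-3.75 -0.17 0 0;-3.75 -0.17 0 0;-3.75 -0.17 0 0;-3.75 -0.17 0 0;0 0 0 0"
}}

```text
time_s: 2.77
tcp_pos: [0.4751, 0.2489, 0.3637]
ee_rot: [[-0.241, -0.971, -0.003], [-0.971, 0.241, -0.001], [0.002, 0.002, -1.0]]
wrist_force: [0.1, -1.5, -1.1]
gripper_width: 0.003
gripper_force: 0.0
```

```bash
cat >> g.py <<'E'
def rel(p):
    "TCP in frame p (x,y,world z) and tool-y yaw minus frame yaw"
    from station import sense
    s=sense();t=s["tcp_pos"];c,n=np.cos(p[2]),np.sin(p[2]);dx,dy=t[0]-p[0],t[1]-p[1]
    yw=np.degrees(np.arctan2(s["ee_rot"][1,1],s["ee_rot"][0,1])-p[2])%360
    print("t",s["time_s"],"local",np.round([c*dx+n*dy,-n*dx+c*dy,t[2]],4),"yaw",round(yw,2),"F",s["wrist_force"].round(1),"w",round(s["gripper_width"]*8.7,2),"gf",s["gripper_force"],"q",s["joints"].round(0),"world",t.round(4))
E
python3 -c "
from g import *;pc,ps,a=pickle.load(open('p.pkl','rb'));rel(pc)"
```

```text
t 2.7667 local [-0.0712 -0.0124  0.3637] yaw 180.26 F [ 0.1 -1.5 -1.1] w 0.02 gf 0.0 q [ 45.  10.   3.  -0. -84. -59.] world [0.4751 0.2489 0.3637]
```

>>> {"method": "step_arm", "body": {
  "targets": "-1.6 -0.15 -0 0;-1.6 -0.15 0 0;0 0 3.3 0;0 0 3.3 0;0 0 3.3 0;0 0 3.3 0;0 0 3.3 0;0 0 3.3 0;0 0 0 0;0 0 0 0"
}}

```text
time_s: 3.6
tcp_pos: [0.4843, 0.2732, 0.1675]
ee_rot: [[-0.244, -0.97, -0.003], [-0.97, 0.244, -0.003], [0.004, 0.002, -1.0]]
wrist_force: [0.4, 0.6, 0.3]
gripper_width: 0.0
gripper_force: 0.0
```

```bash
python3 -c "
from g import *;pc,ps,a=pickle.load(open('p.pkl','rb'));rel(pc)
from station import cams
c=cams.capture('top');f=c['frame'][170:270,210:320];cv2.imwrite('pics/push0.png',cv2.resize(f,None,fx=5,fy=5))"
```

```text
t 3.6 local [-0.0682  0.0133  0.1675] yaw 180.05 F [0.4 0.6 0.3] w 0.0 gf 0.0 q [ 46.  18. -14.   0. -58. -60.] world [0.4843 0.2732 0.1675]
```

View pics/push0.png

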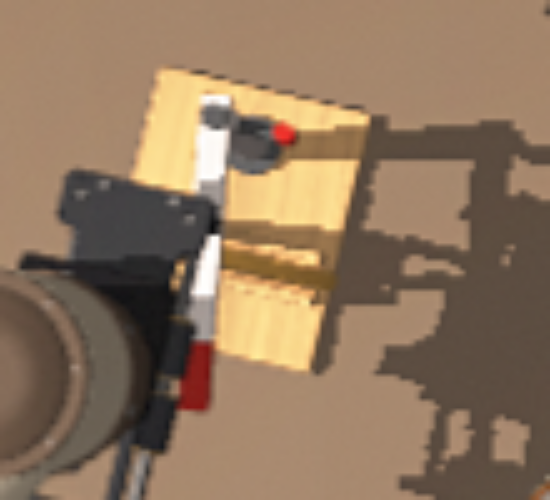

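The bar is still unmoved and the closed fingers stand just left of its red end (crop 195,375), so I'll push along the arc.

>>> {"method": "step_arm", "body": {
  "targets": "1.48 -0.1 0 0;1.48 -0.1 0 0;1.48 -0.1 0 0;1.48 -0.1 0 0;1.22 -0.62 0 0;1.22 -0.62 0 0;1.22 -0.62 0 0;1.07 -0.92 0 0;1.07 -0.92 0 0;0.5 -0.6 0 0;0.5 -0.6 0 0;0 0 0 0"
}}

```text
time_s: 4.65
tcp_pos: [0.5058, 0.1365, 0.1685]
ee_rot: [[-0.246, -0.969, -0.0], [-0.969, 0.246, -0.0], [0.0, 0.0, -1.0]]
wrist_force: [0.0, 0.1, 0.2]
gripper_width: 0.004
gripper_force: 0.0
```

```bash
python3 -c "
from g import *;pc,ps,a=pickle.load(open('p.pkl','rb'));rel(pc)"
```

```text
t 4.65 local [-0.0138 -0.1139  0.1685] yaw 179.94 F [0.  0.1 0.2] w 0.04 gf 0.0 q [ 33.  15. -18.   0. -57. -47.] world [0.5058 0.1365 0.1685]
```

>>> {"method": "step_arm", "body": {
  "targets": "0.16 -0.36 0 0;0.16 -0.36 0 0;0 0 0 0;0 0 0 0"
}}

```text
time_s: 4.98
tcp_pos: [0.5114, 0.1331, 0.1685]
ee_rot: [[-0.244, -0.97, -0.0], [-0.97, 0.244, -0.0], [0.0, 0.0, -1.0]]
wrist_force: [0.7, 0.2, -1.0]
gripper_width: 0.002
gripper_force: 0.0
```

>>> {"method": "step_arm", "body": {
  "targets": "0.16 -0.36 0 0;0.16 -0.36 0 0;0 0 0 0;0 0 0 0"
}}

```text
time_s: 5.32
tcp_pos: [0.5177, 0.128, 0.1685]
ee_rot: [[-0.245, -0.97, 0.0], [-0.97, 0.245, 0.0], [-0.0, -0.0, -1.0]]
wrist_force: [0.1, 0.1, -1.1]
gripper_width: 0.007
gripper_force: 0.0
```

```bash
python3 -c "
from g import *;pc,ps,a=pickle.load(open('p.pkl','rb'));rel(pc)"
```

```text
t 5.3167 local [-0.0002 -0.1191  0.1685] yaw 180.03 F [ 0.1  0.1 -1.1] w 0.06 gf 0.007520622385754905 q [ 31.  16. -17.   0. -57. -45.] world [0.5177 0.128  0.1685]
```

>>> {"method": "step_arm", "body": {
  "targets": "0.14 -0.37 0 0;0.14 -0.37 0 0;0 0 0 0;0 0 0 0"
}}

```text
time_s: 5.65
tcp_pos: [0.521, 0.1254, 0.1682]
ee_rot: [[-0.245, -0.969, -0.006], [-0.969, 0.245, 0.003], [-0.001, 0.007, -1.0]]
wrist_force: [-11.0, 10.0, 5.6]
gripper_width: 0.007
gripper_force: 7.7
```

>>> {"method": "step_arm", "body": {
  "targets": "0.14 -0.37 0 0;0 0 0 0;0 0 0 0"
}}

```text
time_s: 5.9
tcp_pos: [0.5214, 0.1249, 0.1681]
ee_rot: [[-0.245, -0.969, -0.011], [-0.969, 0.245, 0.005], [-0.003, 0.012, -1.0]]
wrist_force: [-21.5, 18.9, 11.4]
gripper_width: 0.007
gripper_force: 14.3
```

The force rose to about 30 N, so the bar is at its stop. I'll back off, rise and look.

>>> {"method": "step_arm", "body": {
  "targets": "-0.3 0.8 0 0;-0.3 1 0 0;0 0 0 0;0 0 -3 0;0 0 -3 0;0 0 -3 0;0 0 -3 0;-2.5 -0.35 0 0;-2.5 -0.35 0 0;-2.5 -0.35 0 0;-2.5 -0.35 0 0;0 0 0 0",
  "claw": 0
}}

```text
time_s: 6.9
tcp_pos: [0.5511, 0.2278, 0.2873]
ee_rot: [[-0.243, -0.97, 0.0], [-0.97, 0.243, -0.0], [0.0, -0.0, -1.0]]
wrist_force: [0.6, -0.6, -0.2]
gripper_width: 0.007
gripper_force: 0.0
```

>>> {"method": "step_arm", "body": {
  "targets": "-2.5 -0.35 0 0;-2.5 -0.35 0 0;0 0 0 0;0 0 0 0;0 0 0 0",
  "claw": 5.5
}}

```text
time_s: 7.32
tcp_pos: [0.5683, 0.271, 0.2882]
ee_rot: [[-0.245, -0.97, -0.001], [-0.97, 0.245, -0.001], [0.001, 0.0, -1.0]]
wrist_force: [-0.5, 0.2, 0.1]
gripper_width: 0.296
gripper_force: 0.0
```

Run:
```python
from g import *;pc,ps,a=pickle.load(open('p.pkl','rb'));rel(pc)
from station import cams,sense
s=sense();c=cams.capture('wrist');pickle.dump((s,c),open('w1.pkl','wb'))
t=cams.capture('top');f=cv2.resize(t['frame'][170:270,210:320],(440,400),interpolation=cv2.INTER_CUBIC)
w=cv2.resize(c['frame'],None,fx=.5625,fy=1.0*.5625)
cv2.imwrite('pics/stop.png',np.hstack([f,np.vstack([w,np.zeros((400-w.shape[0],w.shape[1],3),np.uint8)])]))
```

```text
t 7.3167 local [0.0138 0.0319 0.2882] yaw 180.02 F [-0.5  0.2  0.1] w 2.57 gf 0.0 q [ 40.  21.   8.   0. -77. -54.] world [0.5683 0.271  0.2882]
```

View pics/stop.png

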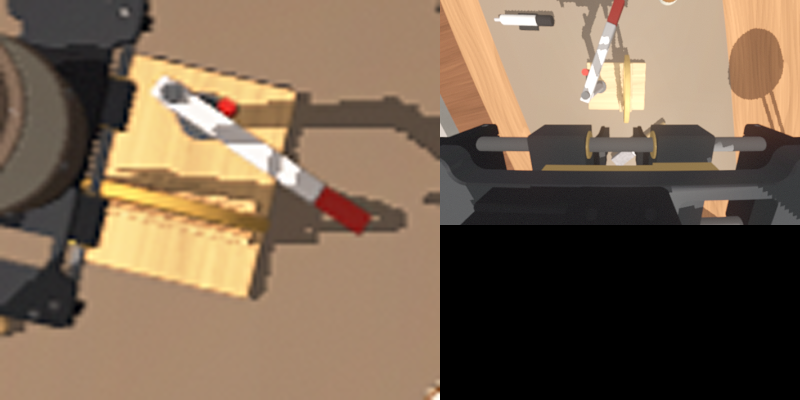

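The bar lies at the red peg (crop 228,108), and its red end (345,212) is clear of the hoop. I'll check the hoop's sideways position in the wrist picture with a predicted overlay.

Run:
```python
from g import *;pc,ps,a=pickle.load(open('p.pkl','rb'))
s,c=pickle.load(open('w1.pkl','rb'))
T=np.eye(4);T[:3,:3]=s['ee_rot'];T[:3,3]=s['tcp_pos'];M=T@c['tool_from_camera']
c['rotation']=M[:3,:3];c['eye']=M[:3,3]
k=7;x0,y0=270,60
f=cv2.resize(c['frame'][y0:y0+80,x0:x0+110],None,fx=k,fy=k,interpolation=cv2.INTER_CUBIC)
for xl in(-.005,.005):
  th=np.radians(np.arange(-80,81,2));L=np.c_[0*th+xl,.075*np.sin(th),.096+.075*np.cos(th)]
  u=proj(c,W(pc,L));u=((u-[x0,y0]+.5)*k-.5).astype(int)
  cv2.polylines(f,[u.reshape(-1,1,2)],False,(255,0,0) if xl>0 else (0,0,255),1)
u=proj(c,W(pc,[(.07,0,.198),(0,0,.171),(.002,0,.171)]));print(u)
u=((u[0]-[x0,y0]+.5)*k-.5).astype(int);cv2.circle(f,tuple(map(int,u)),3,(0,255,0),-1)
cv2.imwrite('pics/wov.png',f)
# bar angle from world of top-crop points
```

```text
[[260.52699592 169.46736852]
 [335.73461608 165.87886643]
 [333.74896037 165.87730058]]
```

View pics/wov.png

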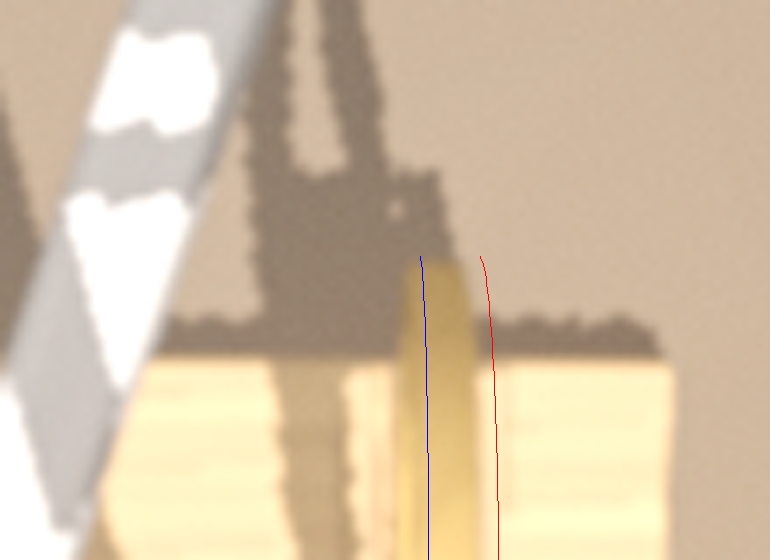

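The hoop lies about 2–3 mm to the left of the prediction (edges 397–477 against 428–497), so it sits at about +2 mm in cradle x. I'll grip there.

>>> {"method": "step_arm", "body": {
  "targets": "-0.45 0.6 0 0;-0.45 0.6 0 0;0 0 2.5 0;0 0 2.5 0;0 0 2.5 0;0 0 0 0;0 0 0 0;0 0 0 0",
  "claw": 5.5
}}

```text
time_s: 8.08
tcp_pos: [0.5596, 0.2841, 0.2155]
ee_rot: [[-0.244, -0.97, 0.003], [-0.97, 0.244, 0.001], [-0.002, -0.002, -1.0]]
wrist_force: [1.1, -0.0, -0.4]
gripper_width: 0.629
gripper_force: 0.0
```

Run:
```python
from g import *;pc,ps,a=pickle.load(open('p.pkl','rb'));rel(pc)
from station import cams,sense
s=sense();c=cams.capture('wrist')
T=np.eye(4);T[:3,:3]=s['ee_rot'];T[:3,3]=s['tcp_pos'];M=T@c['tool_from_camera']
c['rotation']=M[:3,:3];c['eye']=M[:3,3];f=c['frame'].copy()
for xl in(-.005,.005):
  th=np.radians(np.arange(-80,81,2));L=np.c_[0*th+xl+.002,.075*np.sin(th),.096+.075*np.cos(th)]
  u=proj(c,W(pc,L)).astype(int)
  cv2.polylines(f,[u.reshape(-1,1,2)],False,(255,0,0) if xl>0 else (0,0,255),1)
cv2.imwrite('pics/w2.png',cv2.resize(f[40:360,160:480],(600,600)))
```

```text
t 8.0833 local [0.0021 0.0424 0.2155] yaw 180.08 F [ 1.1 -0.  -0.4] w 5.47 gf 0.0 q [ 42.  22.   0.   0. -67. -56.] world [0.5596 0.2841 0.2155]
```

View pics/w2.png

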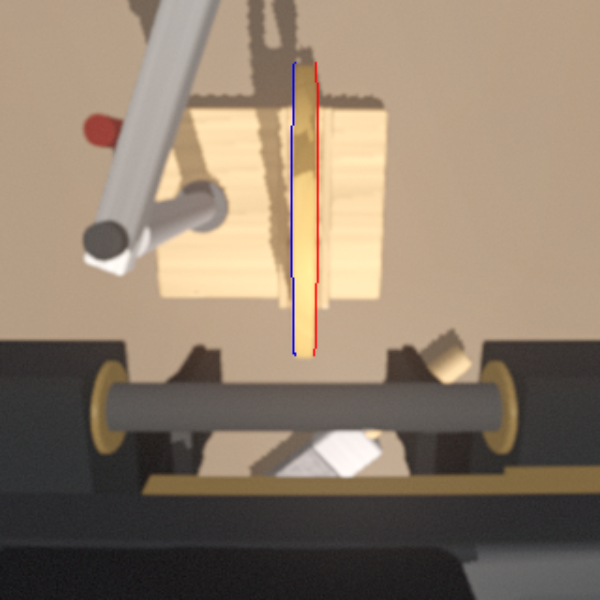

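The overlay matches the rim (293–317) and lies centred between the fingers (220 and 387). Next I descend and close.

>>> {"method": "step_arm", "body": {
  "targets": "0 0 2 0;0 0 2 0;0 0 2 0;0 0 1.3 0;0 0 0 0;0 0 0 0",
  "claw": 5.5
}}

```text
time_s: 8.63
tcp_pos: [0.5596, 0.2839, 0.1418]
ee_rot: [[-0.244, -0.97, 0.002], [-0.97, 0.244, 0.001], [-0.001, -0.001, -1.0]]
wrist_force: [0.1, 0.4, 1.1]
gripper_width: 0.634
gripper_force: 0.0
```

>>> {"method": "step_arm", "body": {
  "targets": "0 0 0 0;0 0 0 0;0 0 0 0;0 0 0 0;0 0 0 0;0 0 0 0;0 0 0 0;0 0 0 0",
  "claw": 1.5
}}

```text
time_s: 9.3
tcp_pos: [0.5588, 0.2835, 0.1406]
ee_rot: [[-0.244, -0.97, -0.0], [-0.97, 0.244, -0.0], [0.0, 0.0, -1.0]]
wrist_force: [-0.1, 0.1, 0.3]
gripper_width: 0.187
gripper_force: 0.0
```

>>> {"method": "step_arm", "body": {
  "targets": "0 0 0 0;0 0 0 0;0 0 0 0;0 0 0 0;0 0 0 0;0 0 0 0",
  "claw": 0
}}

```text
time_s: 9.8
tcp_pos: [0.5588, 0.2835, 0.1405]
ee_rot: [[-0.244, -0.97, -0.0], [-0.97, 0.244, -0.0], [0.0, 0.0, -1.0]]
wrist_force: [0.2, 0.0, -0.5]
gripper_width: 0.112
gripper_force: 30.0
```

```bash
python3 -c "
from g import *;pc,ps,a=pickle.load(open('p.pkl','rb'));rel(pc);rel(ps)"
```

```text
t 9.8 local [0.0015 0.0417 0.1405] yaw 180.04 F [ 0.2  0.  -0.5] w 0.97 gf 29.991130605340004 q [ 42.  26.  -6.  -0. -58. -56.] world [0.5588 0.2835 0.1405]
t 9.8 local [-0.0179  0.4802  0.1405] yaw 172.09 F [ 0.2  0.  -0.5] w 0.97 gf 29.991130605340004 q [ 42.  26.  -6.  -0. -58. -56.] world [0.5588 0.2835 0.1405]
```

>>> {"method": "step_arm", "body": {
  "targets": "0 0 -0.5 0;0 0 -1 0;0 0 -1 0;0 0 -1.5 0;0 0 -1.5 0;0 0 -1.5 0;0 0 -1.5 0;0 0 -1.5 0;0 0 -1.5 0;0 0 -1.5 0;0 0 -1 0;0 0 -0.5 0"
}}

```text
time_s: 10.8
tcp_pos: [0.5594, 0.2838, 0.2883]
ee_rot: [[-0.244, -0.97, 0.003], [-0.97, 0.244, 0.002], [-0.003, -0.003, -1.0]]
wrist_force: [0.1, 0.0, -1.2]
gripper_width: 0.114
gripper_force: 30.0
```

Run:
```python
from g import *;pc,ps,a=pickle.load(open('p.pkl','rb'));rel(pc)
rel(ps)
```

```text
t 10.8 local [0.002  0.0421 0.2883] yaw 180.05 F [ 0.1  0.  -1.2] w 0.99 gf 29.988161225337535 q [ 42.  20.   7.   0. -77. -56.] world [0.5594 0.2838 0.2883]
t 10.8 local [-0.0173  0.4805  0.2883] yaw 172.09 F [ 0.1  0.  -1.2] w 0.99 gf 29.988161225337535 q [ 42.  20.   7.   0. -77. -56.] world [0.5594 0.2838 0.2883]
```

>>> {"method": "step_arm", "body": {
  "targets": "0 0.7 0 -1.3;0 1.5 0 -1.32;0 2.2 0 -1.32;0 2.2 0 -1.32;0 2.2 0 -1.32;0 1.5 0 -1.32;0 0.7 0 0;0 0 0 0"
}}

```text
time_s: 11.47
tcp_pos: [0.449, 0.3029, 0.2853]
ee_rot: [[-0.107, -0.994, -0.001], [-0.994, 0.107, -0.0], [0.0, 0.001, -1.0]]
wrist_force: [0.7, 0.3, -2.3]
gripper_width: 0.112
gripper_force: 30.0
```

>>> {"method": "step_arm", "body": {
  "targets": "0.8 0 0 0;1.6 0 0 0;2.4 0 0 0;2.7 0 0 0;2.7 0 0 0;2.7 0 0 0;2.7 0 0 0;2.7 0 0 0;2.4 0 0 0;1.6 0 0 0;0.8 0 0 0;0 0 0 0"
}}

```text
time_s: 12.47
tcp_pos: [0.4251, 0.0711, 0.2856]
ee_rot: [[-0.112, -0.994, -0.0], [-0.994, 0.112, -0.0], [0.0, 0.0, -1.0]]
wrist_force: [-0.4, 0.2, -2.1]
gripper_width: 0.112
gripper_force: 30.0
```

Run:
```python
from g import *;pc,ps,a=pickle.load(open('p.pkl','rb'));rel(ps)
```

```text
t 12.4667 local [-0.1277  0.2545  0.2856] yaw 179.78 F [-0.4  0.2 -2.1] w 0.97 gf 29.986593544017524 q [ 31.   0. -18.   0. -72. -38.] world [0.4251 0.0711 0.2856]
```

>>> {"method": "step_arm", "body": {
  "targets": "0.8 0 0 0;1.6 0 0 0;2.4 0.05 0 0;2.6 0.05 0 0;2.6 0.05 0 0;2.6 0.05 0 0;2.6 0 0 0;2.4 0 0 0;1.6 0 0 0;1.3 0 0 0;0.75 0 0 0;0 0 0 0"
}}

```text
time_s: 13.47
tcp_pos: [0.4004, -0.1384, 0.2853]
ee_rot: [[-0.11, -0.994, -0.001], [-0.994, 0.11, -0.0], [0.0, 0.001, -1.0]]
wrist_force: [-0.1, -0.5, -1.6]
gripper_width: 0.106
gripper_force: 30.0
```

Run:
```python
from g import *;pc,ps,a=pickle.load(open('p.pkl','rb'));rel(ps)
from station import cams,sense
s=sense();t=s['tcp_pos'];out=[]
cc,sn=np.cos(ps[2]),np.sin(ps[2])
lx=cc*(t[0]-ps[0])+sn*(t[1]-ps[1]);ly=-sn*(t[0]-ps[0])+cc*(t[1]-ps[1])
for n,(x,y) in dict(scene=(150,60),top=(370,190)).items():
  c=cams.capture(n);k=4;f=cv2.resize(c['frame'][y:y+130,x:x+100],None,fx=k,fy=k,interpolation=cv2.INTER_CUBIC)
  th=np.radians(np.arange(0,361,4))
  for r in(.065,.075):
    L=np.c_[0*th+lx-.005,ly-.0417+r*np.sin(th),t[2]-.002-.0425+r*np.cos(th)]
    u=((proj(c,W(ps,L))-[x,y]+.5)*k-.5).astype(int);cv2.polylines(f,[u.reshape(-1,1,2)],True,(255,0,0),1)
  u=((proj(c,W(ps,[(-.055,0,.25),(-.088,0,.276)]))-[x,y]+.5)*k-.5).astype(int)
  for q in u:cv2.circle(f,tuple(map(int,q)),3,(0,255,0),-1)
  out.append(f)
cv2.imwrite('pics/pre.png',np.hstack(out))
```

```text
t 13.4667 local [-0.1295  0.0436  0.2853] yaw 179.91 F [-0.1 -0.5 -1.6] w 0.92 gf 29.986237180419266 q [  3.  -1. -19.   0. -72.  -9.] world [ 0.4004 -0.1384  0.2853]
```

View pics/pre.png

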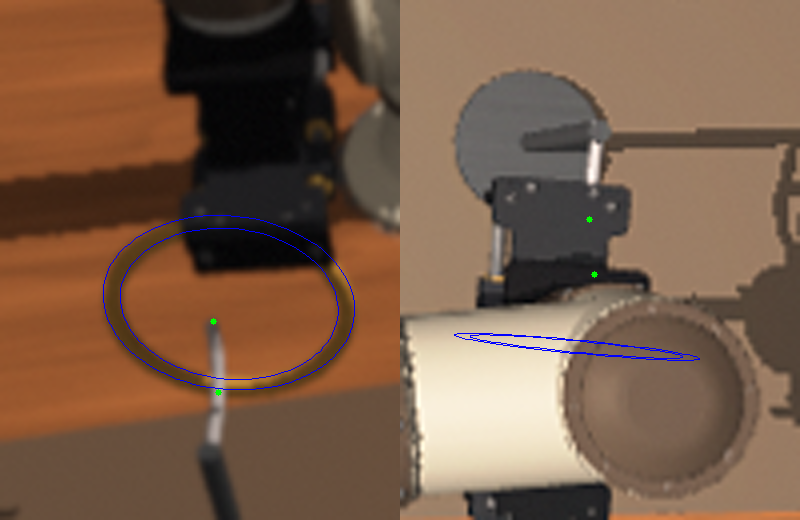

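The predicted hoop outline fits the picture, so there was no slip, and the hook tip (213,321) lies inside the hoop. I'll advance onto the hook.

>>> {"method": "step_arm", "body": {
  "targets": "0.05 -0.5 0 0;0.05 -1 0 0;0.05 -1.3 0 0;0 -1.3 0 0;0 -1.3 0 0;0 -1.1 0 0;0 -0.6 0 0;0 -0.35 0 0;0 0 0 0;0 0 0 0"
}}

```text
time_s: 14.4
tcp_pos: [0.4741, -0.1472, 0.2853]
ee_rot: [[-0.109, -0.994, -0.001], [-0.994, 0.109, 0.0], [-0.0, 0.001, -1.0]]
wrist_force: [-0.1, -0.1, -1.9]
gripper_width: 0.112
gripper_force: 30.0
```

Run:
```python
from g import *;pc,ps,a=pickle.load(open('p.pkl','rb'));rel(ps)
```

```text
t 14.4 local [-0.0553  0.0428  0.2853] yaw 179.99 F [-0.1 -0.1 -1.9] w 0.98 gf 29.98495587380603 q [  2.   7. -11.  -0. -72.  -8.] world [ 0.4741 -0.1472  0.2853]
```

Now I lower it, watching the force.

>>> {"method": "step_arm", "body": {
  "targets": "0.1 0 0.8 0;0 0 1 0;0 0 1 0;0 0 1 0;0 0 0.6 0;0 0 0.4 0;0 0 0 0;0 0 0 0"
}}

```text
time_s: 15.07
tcp_pos: [0.4743, -0.1483, 0.2375]
ee_rot: [[-0.109, -0.994, -0.0], [-0.994, 0.109, -0.0], [0.0, 0.0, -1.0]]
wrist_force: [-0.1, 0.9, -3.1]
gripper_width: 0.114
gripper_force: 30.0
```

>>> {"method": "step_arm", "body": {
  "targets": "0 0 0.2 0;0 0 0.2 0;0 0 0.2 0;0 0 0 0;0 0 0 0"
}}

```text
time_s: 15.48
tcp_pos: [0.4742, -0.1483, 0.2315]
ee_rot: [[-0.109, -0.994, -0.0], [-0.994, 0.109, -0.0], [0.0, 0.0, -1.0]]
wrist_force: [0.6, -0.2, -1.7]
gripper_width: 0.108
gripper_force: 30.0
```

>>> {"method": "step_arm", "body": {
  "targets": "0 0 0.1 0;0 0 0.1 0;0 0 0 0;0 0 0 0"
}}

```text
time_s: 15.82
tcp_pos: [0.4744, -0.1483, 0.23]
ee_rot: [[-0.109, -0.994, 0.001], [-0.994, 0.109, -0.0], [0.0, -0.001, -1.0]]
wrist_force: [-0.7, 0.6, -0.4]
gripper_width: 0.114
gripper_force: 30.0
```

>>> {"method": "step_arm", "body": {
  "targets": "0 0 0.1 0;0 0 0 0;0 0 0 0;0 0 0 0"
}}

```text
time_s: 16.15
tcp_pos: [0.4745, -0.1484, 0.2293]
ee_rot: [[-0.109, -0.994, 0.001], [-0.994, 0.109, -0.001], [0.0, -0.001, -1.0]]
wrist_force: [-1.2, 0.1, 3.7]
gripper_width: 0.109
gripper_force: 30.0
```

Run:
```python
from g import *;pc,ps,a=pickle.load(open('p.pkl','rb'));rel(ps)
from station import cams
k=6;x,y=185,120
out=[]
c=cams.capture('scene');x,y=165,120;f=cv2.resize(c['frame'][y:y+100,x:x+100],None,fx=k,fy=k,interpolation=cv2.INTER_CUBIC)
cv2.imwrite('pics/seat.png',f)
```

```text
t 16.15 local [-0.0548  0.0416  0.2293] yaw 180.0 F [-1.2  0.1  3.7] w 0.95 gf 29.985676277428865 q [  1.   9. -16.   0. -64.  -8.] world [ 0.4745 -0.1484  0.2293]
```

View pics/seat.png

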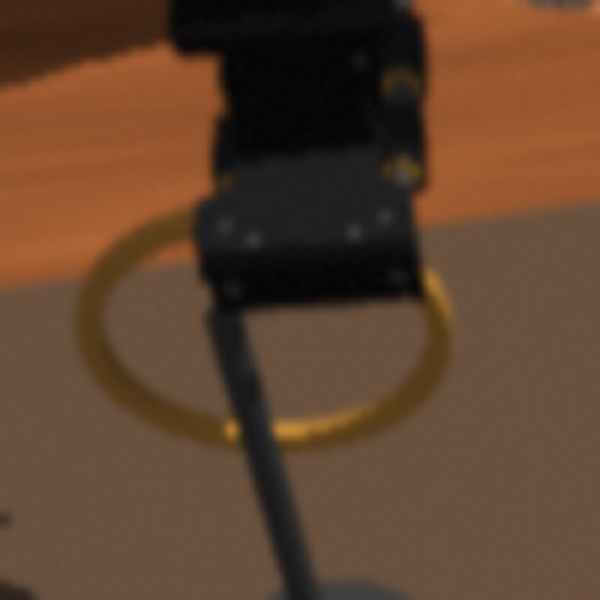

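The hoop is around the hook, its rim resting on the bend (upward force about 5 N above its weight). I'll ease off, open in stages and let it settle.

>>> {"method": "step_arm", "body": {
  "targets": "0 0 -0.06 0;0 0 0 0;0 0 0 0"
}}

```text
time_s: 16.45
tcp_pos: [0.4744, -0.1484, 0.2293]
ee_rot: [[-0.109, -0.994, 0.001], [-0.994, 0.109, -0.0], [0.0, -0.001, -1.0]]
wrist_force: [0.2, -0.2, 3.1]
gripper_width: 0.112
gripper_force: 30.0
```

>>> {"method": "step_arm", "body": {
  "targets": "0 0 0 0;0 0 0 0;0 0 0 0;0 0 0 0;0 0 0 0;0 0 0 0;0 0 0 0;0 0 0 0;0 0 0 0;0 0 0 0;0 0 0 0;0 0 0 0",
  "claw": 1.6
}}

```text
time_s: 17.45
tcp_pos: [0.4742, -0.1483, 0.2292]
ee_rot: [[-0.109, -0.994, 0.0], [-0.994, 0.109, -0.0], [0.0, -0.0, -1.0]]
wrist_force: [-0.4, 0.5, 0.5]
gripper_width: 0.184
gripper_force: 0.0
```

>>> {"method": "step_arm", "body": {
  "targets": "0 0 0 0;0 0 0 0;0 0 0 0;0 0 0 0;0 0 0 0;0 0 0 0;0 0 0 0;0 0 0 0;0 0 0 0;0 0 0 0;0 0 0 0;0 0 0 0",
  "claw": 5
}}

```text
time_s: 18.45
tcp_pos: [0.4742, -0.1483, 0.2292]
ee_rot: [[-0.109, -0.994, 0.0], [-0.994, 0.109, -0.0], [-0.0, -0.0, -1.0]]
wrist_force: [0.0, 0.4, -0.4]
gripper_width: 0.578
gripper_force: 0.0
```

>>> {"method": "step_arm", "body": {
  "targets": "0 0 -0.5 0;0 0 -1 0;0 0 -1.5 0;0 0 -1.5 0;0 0 -2 0;0 0 -2.5 0;0 0 -2.5 0;0 0 -2.5 0;0 0 -2 0;0 0 0 0;0 0 0 0;0 0 0 0"
}}

```text
time_s: 19.45
tcp_pos: [0.4739, -0.1481, 0.389]
ee_rot: [[-0.109, -0.994, -0.0], [-0.994, 0.109, 0.001], [-0.0, 0.0, -1.0]]
wrist_force: [0.4, -0.0, 0.3]
gripper_width: 0.573
gripper_force: 0.0
```

The picture budget is used up, so I'll check numerically: the brass mask against the predicted hanging hoop, and frame differences over time.

>>> {"method": "step_arm", "body": {
  "targets": "-2.5 0 0 0;-2.5 0 0 0;-2.5 0 0 0;-2.5 0 0 0;-2.5 0 0 0;-2.5 0 0 0;-2.5 0 0 0;0 0 0 0;0 0 0 0;0 0 0 0;0 0 0 0;0 0 0 0"
}}

```text
time_s: 20.45
tcp_pos: [0.4931, 0.0248, 0.389]
ee_rot: [[-0.11, -0.994, -0.0], [-0.994, 0.11, -0.0], [0.0, 0.0, -1.0]]
wrist_force: [0.5, 0.4, 0.2]
gripper_width: 0.571
gripper_force: 0.0
```

```bash
cat > chk.py <<'E'
from g import *;pc,ps,a=pickle.load(open('p.pkl','rb'));rel(ps)
from station import cams
d=pickle.load(open('d0.pkl','rb'))
for n in('scene','top'):
  A=cams.capture(n)
  for _ in range(6):B=cams.capture(n)
  m=np.zeros((400,640),np.uint8);th=np.radians(np.arange(0,361,3))
  for xl in(-.005,.005):
    for r,v in((.075,255),):
      L=np.c_[0*th-.055+xl,r*np.sin(th),.185+r*np.cos(th)];cv2.polylines(m,[proj(A,W(ps,L)).astype(np.int32).reshape(-1,1,2)],True,255,1)
  x,y,w,h=cv2.boundingRect(m);sl=np.s_[y-10:y+h+10,x-10:x+w+10]
  df=cv2.absdiff(A['frame'],B['frame'])[sl].max(2)
  hsv=cv2.cvtColor(B['frame'],cv2.COLOR_BGR2HSV);br=cv2.inRange(hsv,(14,110,60),(32,255,255))
  print(n,"motion diff max",df.max(),(df>25).sum(),"box pred",(x,y,w,h),"brass box",np.array(cv2.boundingRect(br[sl]))+[x-10,y-10,0,0],"n",(br[sl]>0).sum(),"near pred frac",((br[sl]>0)&(cv2.dilate(m,np.ones((5,5)))[sl]>0)).sum())
  # disturbances vs. start: jar/brush/handpiece
  D=cv2.absdiff(d[n]['frame'],B['frame']).max(2)
  for nm,(X,Y) in (dict(jar=(297,177),hand=(316,295),brush=(445,205)) if n=='scene' else dict(jar=(324,275),hand=(330,150),brush=(195,222))).items():
    print(nm,(D[Y-15:Y+15,X-15:X+15]>40).sum())
  # bar end prediction at 1.2
  u=proj(B,W(pc,[(.07-.148*np.cos(q),-.148*np.sin(q),.190) for q in(1.1,1.15,1.2,1.25)])).round().astype(int);print("bar tip BGR",[B['frame'][v,k].tolist() for k,v in u])
E
python3 chk.py
```

```text
t 20.45 local [-0.0551  0.2159  0.389 ] yaw 179.91 F [0.5 0.4 0.2] w 4.97 gf 0.0 q [ 22.   5.   1.   0. -86. -28.] world [0.4931 0.0248 0.389 ]
scene motion diff max 14 0 box pred (177, 153, 64, 44) brass box [176 153  65  42] n 915 near pred frac 766
jar 0
hand 0
brush 0
bar tip BGR [[61, 80, 105], [42, 53, 151], [24, 28, 175], [18, 22, 133]]
top motion diff max 81 4 box pred (383, 240, 59, 9) brass box [383 242  59   9] n 324 near pred frac 320
jar 585
hand 0
brush 0
bar tip BGR [[160, 186, 206], [95, 112, 152], [43, 50, 232], [87, 109, 136]]
```

>>> {"method": "step_arm", "body": {
  "targets": "0 0 0 0;0 0 0 0;0 0 0 0;0 0 0 0;0 0 0 0;0 0 0 0;0 0 0 0;0 0 0 0;0 0 0 0;0 0 0 0;0 0 0 0;0 0 0 0"
}}

```text
time_s: 22.15
tcp_pos: [0.4932, 0.0257, 0.3892]
ee_rot: [[-0.109, -0.994, 0.0], [-0.994, 0.109, -0.0], [0.0, -0.0, -1.0]]
wrist_force: [0.3, 0.1, 0.5]
gripper_width: 0.575
gripper_force: 0.0
```

>>> {"method": "step_arm", "body": {
  "targets": "0 0 0 0;0 0 0 0;0 0 0 0;0 0 0 0;0 0 0 0;0 0 0 0;0 0 0 0;0 0 0 0;0 0 0 0;0 0 0 0;0 0 0 0;0 0 0 0"
}}

```text
time_s: 23.15
tcp_pos: [0.4932, 0.0257, 0.3891]
ee_rot: [[-0.109, -0.994, -0.0], [-0.994, 0.109, -0.0], [0.0, 0.0, -1.0]]
wrist_force: [0.7, -0.3, -0.5]
gripper_width: 0.576
gripper_force: 0.0
```

```bash
python3 chk.py | grep -E "motion"; python3 -c "
from station import r;print(r.finish_job())"
```

```text
scene motion diff max 3 0 box pred (177, 153, 64, 44) brass box [176 153  65  42] n 910 near pred frac 761
top motion diff max 4 0 box pred (383, 240, 59, 9) brass box [384 242  58   9] n 322 near pred frac 319
the job is handed in; nothing more can be done
None
```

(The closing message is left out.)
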